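# Clamp a power module square in a twin-screw contact press

### The arm

A 6-joint arm with a two-finger parallel gripper is mounted at the origin on the work surface. World frame = base frame: x ahead of the robot, y to its left, z up, the work surface at z = 0. Lengths are in m, angles in rad, forces in N, time in s.
With the tool pointing down it reaches from about 0.375 to 0.975 m from the base axis. Payload 3.8 kg.
Tool frame: the origin (TCP) lies at the very end of the fingers, on their centre line; the grasp point (between the pads) lies 19 mm behind it; z points along the fingers, y is the direction in which the jaws open and shut (so a half turn about z gives the same grasp; the last joint's range is limited). The gripper opens to 85 mm and grips with 20 to 120 N. Pads are 22 mm wide; open, the fingers measure 114 mm over their backs; the gripper's body (76 mm by 85 mm) begins 54 mm behind the grasp point. The pads swing forward as they close: fully open they stand 13 mm farther back than shut.
Start: joints at [-1.142, 0.264, 1.604, -0, 1.274, -0.037], TCP at [0.303, -0.603, 0.231] pointing down, gripper open.
Joint ranges: [-2.63, 2.63], [-0.94, 2.18], [0.31, 2.57], [-1.31, 4.45], [0, 2.66], [-2.55, 2.55]. Speed limits (rad/s): [2.57, 2.57, 3.14, 3.14, 3.14, 3.14].

### API

Orientations are given as a rotation vector (axis times angle).
In Python, from workcell import status, read_camera, camera_info, order gives the robot as it stands.
- The arm moves only by the tool move_arm, never from a script. Its argument "deltas" is a list of rows, each a list of 3 entries, a list of its own where there are three numbers: the turn, a rotation vector about the world's x, y, z as a fraction of full scale, then the shift along the world's x, y, z as a fraction of full scale, then the closure, from -1 (fully open) to 1 (shut), so that 0 is half open. A call has 1 to 20 rows; each row is the pose to reach, as a shift and turn from the pose commanded when the call began; what a row does not reach only later rows make up. Full scale, the value 1, is 0.1 m for a shift and pi/2 rad for a turn. A row lasts 1/8 s, in which the tool goes at most 62.5 mm and 10.7 degrees, less where a joint would pass 70% of its speed; a pose out of reach is approached as far as the arm can. A call with a number of a shift or a turn outside -1 to 1 is refused whole. A call with a gripper value outside its range is refused whole. The fingers move at their own pace and stop on an object; "grip_force" is the grip in N (left out, the last holds). Time passes only in rows, so rows that repeat a pose let the fingers close. It gives the time, the measured TCP pose, the force and the opening at its end, in the units of the state.
- status.read_state(): the state, without advancing time (a new reading comes with each control period).
- read_camera(name): name is "scene" or "top" or "wrist"; returns (picture, depth): 480x640x3 uint8, red, green, blue; 480x640 float32, m along the optical axis (not along the pixel's ray), 0 where there is no reading.
- camera_info(name): a dict with "K" (3x3 intrinsics, pixels), "R" (3x3) and "t" (3): a world point X has camera coordinates R X + t. Camera axes: x right, y down, z forward; pixel columns grow to the right and rows downward; lengths in m; the calibration is good to about 2 mm. A picture is of the moment at which its call begins: read the wrist's pose just before it. camera_info takes no time and is no camera call; for the wrist camera it gives the pose at the moment of the call.
- order.finish_job(): hands the job in, once; it reports no verdict.
The state is a dict: "time": time; "q": joint angles; "joint_vel": joint speeds; "joint_torque": joint torques, N m; "tool_pos": TCP position; "tcp_rot": TCP orientation; "wrist_force": force on the tool from outside, world axes, zero at the start; "torque": the same for the moment, N m; "width": opening from 0.0 (shut) to 1.0 (fully open).
Only numpy, scipy, OpenCV 4.12 (cv2) and the standard library are available. Lean on these libraries where they do the work, as an engineer would, in place of code of your own. Each camera call takes 0.05 s, during which the arm holds its last target. There are 200 camera calls.

### The job

Push the tray with the power module fully home under the press, then run the contact bar down onto the module with the two knobs, changing from one knob to the other in steps of less than a quarter turn so that the bar never leans more than about 1.5 degrees. Tighten both knobs to about 0.3 N m, which is snug and no more, with the bar level to within a degree, then let go; leave the other things on the bench where they are.

Things in the scene. Friction and masses are not known exactly. Their poses are not given: they have to be found in the camera images.
- press: Twin-screw contact press fixed to the bench: aluminium base 200 (x) by 270 (y) by 14 mm, two grey side towers with bearing plates up to 137 mm above the bench, and two vertical lead screws at x = 0, y = +85 and -85 mm in this frame. Origin on the bench under the bar's middle; x away from the robot's side, y towards the left knob. Spans x = -90..110, y = -135..135 mm (tray pull apart).
- left_grip (a point): Centre of the left knob (towards +y of the press), on its vertical axis at the height to grip, 163 mm above the bench. Black knurled round knob, diameter 40 mm, from 147 to 177 mm above the bench, over a bearing plate 72 by 60 mm whose top is at 137 mm. Nothing else near it stands higher than the bearing plates.
- right_grip (a point): The same for the right knob (towards -y of the press).
- knob_left (a joint): Left knob's angle (rad), 0 at the start with the bar level; grows clockwise from above, up to 6.5. Clockwise lowers the left end of the bar by 3.18 mm per rad (20 mm a turn, left-hand screw); equal angles of both knobs mean a level bar. Running friction 0.18 N m, to which load adds 3.18 mN m per newton on that screw. The screws hold themselves when let go.
- knob_right (a joint): The same for the right knob and the right end of the bar.
- bar: Aluminium cross bar 200 (y) by 32 (x) by 20 mm on the two screws, top 114 mm above the bench at knob angle 0; origin in its middle; 1 rad between the knobs is 0.0187 rad of lean. Under it a yellow head with two brass spring plungers at y = +-40 mm, about 18 N per mm each, no preload. The head is set anew for each job: its feet start 2.8 to 7.4 mm above the module, so contact must be felt.
- bar_left (a point): Top of the bar at the left screw.
- bar_right (a point): Top of the bar at the right screw, 170 mm from bar_left.
- module: Black power module 62 (x) by 106 (y) by 30 mm with three brass terminals on top, 0.3 kg, loose in the white-rimmed nest of the tray; origin at the centre of its underside. The plungers press on the outer terminals, each loading the screw on its own side with 74 % and the other with 26 %; 38 N on each gives 0.3 N m on both knobs, and more than 140 N together harms the module.
- nest (a point): Centre of the nest floor in the tray, 26 mm above the bench; the module's origin belongs here.
- tray (a joint): Tray position (m): 0 fully home against its back stop with the module under the plungers, growing as it is pulled out towards the robot's side (press -x), 0.065 when pulled out to its front stop, as it starts. It slides with about 3 N of friction and stays where left.
- tray_pull (a point): Top centre of the tray's blue upright pull, a plate 70 mm (y) wide, 10 mm thick (x) and 34 mm tall, 18 to 52 mm above the bench; with the tray home its centre is 90 mm on the robot's side of the bar's middle. Push on its face towards the robot.
- spare_module: Bystander: a second module like the first, lying on the bench beside the press.
- meter: Bystander: yellow hand multimeter 150 by 78 by 34 mm lying on the bench beside the press.
- driver: Bystander: screwdriver 170 mm long with a red handle, lying on the bench beside the press.
There are look-alikes about, which are no part of the job. What is shaped like the module but purple is not meant.

How it is judged:
On the way, in this order (a step that is already met when the one before it is completed fails the run):
1. the tray is fully home (within 2.5 mm) (value of joint tray below 0.0025 m), for 0.2 s.
2. the plungers press on the module (more than 8 N) (contact force between bar and module above 8 N), for 0.1 s.
At the end, for the whole second after the job is handed in: Tray home within 2.5 mm, the module in its nest within 4 mm and at rest, the bar's two plungers pressing on it with 51 to 99 N together (75 N is 0.3 N m on both knobs), the bar level within 0.018 rad (1 degree), knobs released (value of joint tray below 0.0025 m and contact force between bar and module between 51 and 99 N and angle between bar's own z axis and vertical below 0.018 rad and horizontal distance between module and nest below 0.004 m and linear speed of module below 0.01 m/s); the robot touches nothing.
It fails at once if the bar leans more than 0.03 rad (1.7 degrees) and jams in its guides (angle between bar's own z axis and vertical above 0.03 rad).
It fails at once if the plungers press on the module with more than 140 N together (contact force between bar and module above 140 N).
It fails at once if a bystander is moved more than 15 mm (distance of any of spare_module, meter, driver from where it was at the start of the episode above 0.015 m).
It also fails if it takes over 72 s, if anything falls off the work surface, if the arm or the gripper's body presses on something with over 40 N, if the wrist force passes 120 N, or if a joint passes its speed limit or range.

## Working session

There is one attempt and no reset: what is moved stays moved. The work goes in short steps, Python scripts to look and compute and a tool call to move; the robot and the scene stay as the last step left them, time stands still between calls to the robot, and variables do not carry over. Pictures are saved under pics/ and viewed, about 8 in all and at most 12, crops included, and the job is handed in when it is done.

Besides the shell and the picture viewer there is one more tool, called after "Emit:" by a JSON object that holds its "op" and its "data". move_arm: Moves the arm, as the interface text tells. Its arguments: {"type":"object","properties":{"deltas":{"type":"array","items":{"type":"array"}},"grip_force":{"type":"number"}},"required":["deltas"]}

```bash
mkdir -p pics; ls; python3 - <<'E'
from workcell import status, read_camera, camera_info
import cv2
print(status.read_state())
for n in ("scene","top"):
    p,d=read_camera(n); cv2.imwrite(f"pics/{n}0.png",p[:,:,::-1])
    import numpy as np; np.save(f"pics/{n}0.npy",d)
    c=camera_info(n); print(n,c)
E
```

```text
pics
{'time': 0.0, 'q': array([-1.14192561e+00,  2.64756201e-01,  1.60543709e+00, -8.21968500e-06,
        1.27370921e+00, -3.68638190e-02]), 'joint_vel': array([ 0.00201979, -0.00060329,  0.00061578,  0.00117774, -0.00208719,
       -0.00072734]), 'joint_torque': array([-1.49753873e-04, -5.15106046e+01, -3.67315471e+01,  1.28807546e-04,
        1.28068792e-02, -2.46646590e-05]), 'tool_pos': array([ 0.30282711, -0.60240031,  0.22992592]), 'tcp_rot': array([-3.05459311e+00, -7.24461327e-01,  7.18202601e-04]), 'wrist_force': array([ 0.61405223, -0.32424266,  0.32239414]), 'torque': array([ 0.08963733, -0.02155393, -0.0411673 ]), 'width': 1.0001301781177596}
scene {'K': array([[481.01822009,   0.        , 314.38650451],
       [  0.        , 481.01822009, 238.85119086],
       [  0.        ,   0.        ,   1.        ]]), 'R': array([[-0.08545981,  0.99634026,  0.00164322],
       [ 0.68609731,  0.06004487, -0.72502765],
       [-0.7224729 , -0.06083332, -0.6887178 ]]), 't': array([-0.03253984, -0.35076554,  1.63341958])}
top {'K': array([[568.16749131,   0.        , 316.31879362],
       [  0.        , 568.16749131, 238.30666867],
       [  0.        ,   0.        ,   1.        ]]), 'R': array([[ 1.69744794e-02, -9.99854219e-01,  1.84575722e-03],
       [-9.96959273e-01, -1.70656904e-02, -7.60326981e-02],
       [ 7.60531131e-02, -5.49529305e-04, -9.97103616e-01]]), 't': array([0.07134844, 0.6148468 , 1.21829244])}
```

View pics/scene0.png

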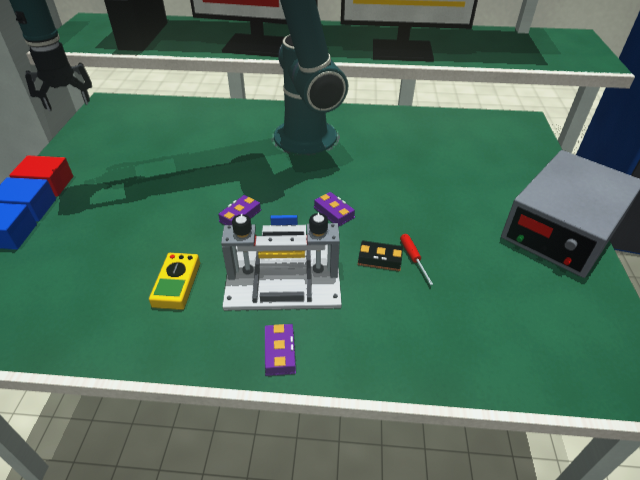

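View pics/top0.png

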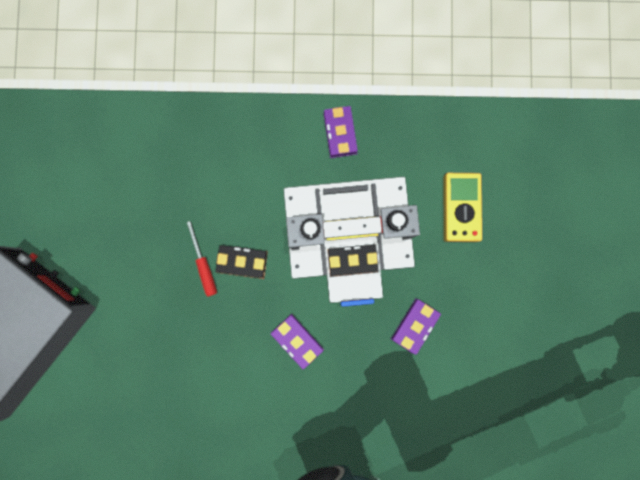

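The top view shows the left knob at about (311,228), the right knob at (398,219), the pull at (357,302) and the module in the tray at (352,260). The spare module is at (242,261), the driver at (202,262) and the meter at (464,207). I'll use depth for accurate positions.

```bash
cat > h.py <<'E'
import numpy as np, cv2
from workcell import status, read_camera, camera_info
def cloud(n,d=None):
    if d is None: p,d=read_camera(n)
    c=camera_info(n); v,u=np.mgrid[:480,:640]
    X=np.stack([(u-c["K"][0,2])/c["K"][0,0]*d,(v-c["K"][1,2])/c["K"][1,1]*d,d],-1)
    return (X-c["t"])@c["R"]
def clusters(P,d,lo,hi,roi,minn=15):
    m=((P[...,2]>lo)&(P[...,2]<hi)&(d>0)).astype(np.uint8); k=np.zeros_like(m); k[roi]=1; m*=k
    n,l=cv2.connectedComponents(m)
    for i in range(1,n):
        s=l==i
        if s.sum()>=minn:
            q=P[s]; v,u=np.where(s); (c,w,a)=cv2.minAreaRect(q[:,:2].astype(np.float32)*1000)
            print("n",len(q),"px",u.mean().round(1),v.mean().round(1),"mean",q.mean(0).round(4),"rect",np.round(c,1),np.round(w,1),round(a,1))
E
python3 - <<'E'
from h import *
d=np.load("pics/top0.npy");P=cloud("top",d)
roi=np.s_[160:320,270:430]
print("knobs");clusters(P,d,.165,.19,roi)
print("plates");clusters(P,d,.128,.142,roi)
print("bar");clusters(P,d,.106,.12,roi)
print("pull/mod");clusters(P,d,.045,.062,np.s_[240:320,320:390])
print("pull");clusters(P,d,.045,.062,np.s_[290:320,320:390],5)
d=np.load("pics/scene0.npy");P=cloud("scene",d)
roi=np.s_[200:310,215:350]
print("scene knobs");clusters(P,d,.172,.19,roi)
E
```

```text
knobs
n 354 px 397.7 220.0 mean [ 0.6398 -0.0739  0.1761] rect [640.  -73.8] [38.8 40.2] 16.3
n 348 px 310.0 228.1 mean [0.6213 0.0943 0.1767] rect [621.1  94.4] [40.2 38.4] 1.1
plates
n 707 px 401.4 222.4 mean [ 0.6395 -0.0869  0.1361] rect [641.6 -84.3] [60.4 72.6] 6.4
n 720 px 302.9 231.4 mean [0.6182 0.1088 0.1364] rect [620.6 104.2] [60.5 71.9] 6.4
bar
n 924 px 352.5 227.1 mean [0.6308 0.0089 0.1134] rect [631.2   9. ] [ 32.9 118.6] 6.5
pull/mod
n 1373 px 353.1 260.1 mean [0.5662 0.0029 0.0541] rect [566.4   2.6] [ 60. 104.] 6.4
n 158 px 357.2 302.3 mean [ 0.477  -0.007   0.0511] rect [477.1  -6.7] [10.1 68.6] 6.6
pull
n 158 px 357.2 302.3 mean [ 0.477  -0.007   0.0511] rect [477.1  -6.7] [10.1 68.6] 6.6
scene knobs
n 189 px 318.4 219.0 mean [0.6256 0.0948 0.1763] rect [623.2  93.9] [39.6 39.8] 2.4
n 194 px 240.8 220.2 mean [ 0.6444 -0.0738  0.1763] rect [641.9 -74.3] [39.1 39.3] 64.1
```

Emit:
{"op": "move_arm", "data": {"deltas": [[[0,0,-0.11],[0.125,0.5,0],0.5],[[0,0,-0.2256],[0.25,1,0],1]]}}

```text
time: 0.35
tool_pos: [0.328, -0.5019, 0.2302]
tcp_rot: [-3.136, -0.163, 0.001]
wrist_force: [0.3, 0.3, 0.1]
width: 0.605
```

Emit:
{"op": "move_arm", "data": {"deltas": [[[0,0,0],[0.125,0.5,0],1],[[0,0,0],[0.25,1,0],1]]}}

```text
time: 0.6
tool_pos: [0.3531, -0.4012, 0.2307]
tcp_rot: [-3.136, -0.174, 0.0]
wrist_force: [0.7, -0.1, -0.1]
width: 0.143
```

Emit:
{"op": "move_arm", "data": {"deltas": [[[0,0,0],[0.125,0.5,0],1],[[0,0,0],[0.25,1,0],1]]}}

```text
time: 0.85
tool_pos: [0.3781, -0.3013, 0.2308]
tcp_rot: [-3.136, -0.174, 0.0]
wrist_force: [0.7, -0.7, -0.2]
width: -0.001
```

Emit:
{"op": "move_arm", "data": {"deltas": [[[0,0,0],[0.125,0.5,0],1],[[0,0,0],[0.25,1,0],1]]}}

```text
time: 1.1
tool_pos: [0.403, -0.2014, 0.2309]
tcp_rot: [-3.136, -0.174, 0.0]
wrist_force: [0.9, -0.8, -0.2]
width: -0.002
```

Emit:
{"op": "move_arm", "data": {"deltas": [[[0,0,0],[0.125,0.5,0],1],[[0,0,0],[0.25,1,0],1],[[0,0,0],[0.25,1,0],1]]}}

```text
time: 1.48
tool_pos: [0.4283, -0.1001, 0.2309]
tcp_rot: [-3.135, -0.184, 0.001]
wrist_force: [0.2, 0.1, 0.5]
width: 0.003
```

Emit:
{"op": "move_arm", "data": {"deltas": [[[0,0,0],[0.12,0.5,-0.2],1],[[0,0,0],[0.24,0.9,-0.6],1],[[0,0,0],[0.24,0.9,-0.97],1]]}}

```text
time: 1.85
tool_pos: [0.4527, -0.012, 0.1333]
tcp_rot: [3.136, 0.179, 0.001]
wrist_force: [-0.1, -0.7, -0.3]
width: -0.0
```

Emit:
{"op": "move_arm", "data": {"deltas": [[[0,0,0],[0,0,-0.5],1],[[0,0,0],[0,0,-0.98],1],[[0,0,0],[0,0,-0.98],1]]}}

```text
time: 2.22
tool_pos: [0.4474, -0.0136, 0.0324]
tcp_rot: [-3.136, -0.174, 0.016]
wrist_force: [0.5, -0.3, -0.0]
width: -0.001
```

Emit:
{"op": "move_arm", "data": {"deltas": [[[0,0,0],[0.05,0.006,0],1],[[0,0,0],[0.13,0.015,0],1],[[0,0,0],[0.23,0.026,0],1],[[0,0,0],[0.33,0.037,0],1],[[0,0,0],[0.43,0.048,0],1],[[0,0,0],[0.53,0.06,0],1],[[0,0,0],[0.61,0.069,0],1],[[0,0,0],[0.66,0.074,0],1],[[0,0,0],[0.69,0.078,0],1],[[0,0,0],[0.69,0.078,0],1]]}}

```text
time: 3.48
tool_pos: [0.5217, -0.0052, 0.0362]
tcp_rot: [-3.137, -0.175, -0.002]
wrist_force: [-0.3, -0.0, 0.1]
width: -0.002
```

```bash
python3 - <<'E'
from h import *
s=status.read_state();print(s["tool_pos"],s["wrist_force"],s["tcp_rot"],s["torque"])
p,d=read_camera("top");P=cloud("top",d);cv2.imwrite("pics/top1.png",p[:,:,::-1])
clusters(P,d,.045,.07,np.s_[230:320,320:390],5)
E
```

```text
[ 0.52168581 -0.00515596  0.03617793] [-0.26308969 -0.01517175  0.12141119] [-3.13659707e+00 -1.74840852e-01 -1.59269250e-03] [0.02354343 0.1276007  0.00249944]
n 405 px 351.3 242.4 mean [0.6038 0.0071 0.0537] rect [603.9   7. ] [ 17.7 103.5] 6.4
```

Emit:
{"op": "move_arm", "data": {"deltas": [[[0,0,0],[0.02,0.002,0],1],[[0,0,0],[0.03,0.003,0],1],[[0,0,0],[0.04,0.004,0],1],[[0,0,0],[0.04,0.004,0],1]]}}

```text
time: 4.03
tool_pos: [0.5251, -0.0048, 0.0362]
tcp_rot: [-3.137, -0.175, 0.0]
wrist_force: [-3.4, 0.9, 2.0]
width: 0.002
```

Emit:
{"op": "move_arm", "data": {"deltas": [[[0,0,0],[0.01,0.001,0],1],[[0,0,0],[0.02,0.002,0],1],[[0,0,0],[0.02,0.002,0],1]]}}

```text
time: 4.4
tool_pos: [0.5272, -0.0046, 0.0362]
tcp_rot: [-3.137, -0.175, -0.0]
wrist_force: [-2.5, 0.9, 1.1]
width: -0.004
```

Emit:
{"op": "move_arm", "data": {"deltas": [[[0,0,0],[0.01,0.001,0],1],[[0,0,0],[0.02,0.002,0],1],[[0,0,0],[0.02,0.002,0],1]]}}

```text
time: 4.78
tool_pos: [0.5274, -0.0046, 0.0362]
tcp_rot: [-3.137, -0.175, 0.006]
wrist_force: [-8.6, -0.1, 6.8]
width: -0.003
```

Emit:
{"op": "move_arm", "data": {"deltas": [[[0,0,0],[0.01,0.001,0],1],[[0,0,0],[0.02,0.002,0],1],[[0,0,0],[0.02,0.002,0],1]]}}

```text
time: 5.15
tool_pos: [0.5274, -0.0046, 0.0358]
tcp_rot: [3.137, 0.176, -0.013]
wrist_force: [-12.8, -1.6, 11.0]
width: -0.002
```

Emit:
{"op": "move_arm", "data": {"deltas": [[[0,0,0],[-0.2,-0.02,0],1],[[0,0,0.1],[-0.2,-0.02,0.5],1],[[0,0,0.2],[-0.2,-0.02,1],0]]}}

```text
time: 5.52
tool_pos: [0.5115, -0.0064, 0.1371]
tcp_rot: [3.069, 0.671, 0.002]
wrist_force: [1.0, 0.3, 0.7]
width: 0.199
```

Emit:
{"op": "move_arm", "data": {"deltas": [[[0,0,0.1],[0.1,0.1,0.55],-0.5],[[0,0,0.2],[0.5,0.5,0.64],-0.5],[[0,0,0.284],[0.9,0.9,0.64],-0.5],[[0,0,0.284],[0.9,0.9,0.64],-0.5]]}}

```text
time: 6.02
tool_pos: [0.6047, 0.0862, 0.2009]
tcp_rot: [2.845, 1.33, 0.007]
wrist_force: [-1.1, -0.1, 0.3]
width: 0.748
```

```bash
python3 - <<'E'
from h import *
s=status.read_state();print(s["time"],s["tool_pos"],s["tcp_rot"],s["wrist_force"],s["torque"],s["width"],s["q"])
p,d=read_camera("top");P=cloud("top",d);cv2.imwrite("pics/top2.png",cv2.resize(p[150:330,250:490,::-1],None,fx=3,fy=3,interpolation=2))
clusters(P,d,.045,.056,np.s_[230:320,320:390],5)
E
```

```text
6.025 [0.6046995  0.08621138 0.20088492] [2.8449076  1.33040309 0.00688424] [-1.0859113  -0.10935899  0.25324026] [-2.56453810e-03 -2.84156127e-05 -1.92568536e-02] 0.7484837666759728 [1.00533288e-01 1.61551226e-01 1.78398976e+00 5.75859711e-04
 1.19159397e+00 7.96259315e-01]
n 53 px 369.9 239.1 mean [ 0.6116 -0.0326  0.053 ] rect [611.2 -32.3] [11.8 24.4] 7.5
n 14 px 368.9 270.2 mean [ 0.5453 -0.031   0.0516] rect [545.4 -31.4] [8.7 6.7] 20.4
n 62 px 344.8 272.6 mean [0.5393 0.02   0.0512] rect [539.1  20.5] [ 9.5 28.2] 7.9
```

View pics/top2.png

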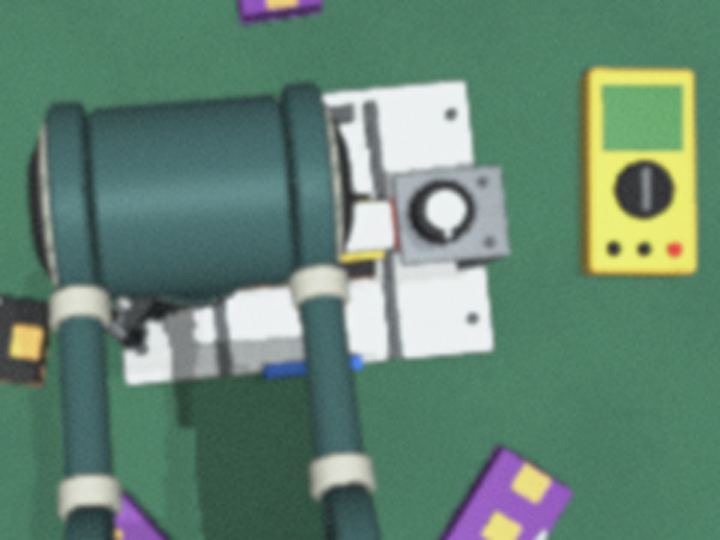

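Emit:
{"op": "move_arm", "data": {"deltas": [[[0,0,0],[0.21,0.1,0],-0.5],[[0,0,0],[0.21,0.1,-0.3],-0.5],[[0,0,0],[0.21,0.1,-0.56],-0.5],[[0,0,0],[0.21,0.1,-0.56],1],[[0,0,0],[0.21,0.1,-0.56],1],[[0,0,0],[0.21,0.1,-0.56],1],[[0,0,0],[0.21,0.1,-0.56],1]], "grip_force": 60}}

```text
time: 6.95
tool_pos: [0.6212, 0.0921, 0.1435]
tcp_rot: [2.848, 1.325, -0.004]
wrist_force: [0.4, -6.4, -8.6]
width: 0.451
```

```bash
cat > s.py <<'E'
from h import *
s=status.read_state();r=s["tcp_rot"]
print(round(s["time"],2),s["tool_pos"].round(4),"psi",round(2*np.degrees(np.arctan2(r[1],r[0])),1),"F",s["wrist_force"].round(1),"T",s["torque"].round(3),"w",round(s["width"]*85,1),"q6",s["q"][5].round(2))
E
python3 s.py
```

```text
6.95 [0.6212 0.0921 0.1435] psi 49.9 F [ 0.4 -6.4 -8.6] T [-0.692  0.104 -0.183] w 38.3 q6 0.81
```

Emit:
{"op": "move_arm", "data": {"deltas": [[[0,0,-0.1],[0,0,0],1],[[0,0,-0.2],[0,0,0],1],[[0,0,-0.3],[0,0,0],1],[[0,0,-0.4],[0,0,0],1],[[0,0,-0.4],[0,0,0],1]]}}

```text
time: 7.58
tool_pos: [0.6205, 0.0934, 0.1436]
tcp_rot: [-3.118, -0.383, 0.005]
wrist_force: [-3.6, -2.0, -8.4]
width: 0.455
```

```bash
python3 s.py
```

```text
7.58 [0.6205 0.0934 0.1436] psi -346.0 F [-3.6 -2.  -8.4] T [-0.02   0.591 -0.204] w 38.7 q6 1.44
```

Emit:
{"op": "move_arm", "data": {"deltas": [[[0,0,0],[0,0,0],-0.5],[[0,0,0],[0,0,0],-0.5],[[0,0,0.11],[0,0,0.25],-0.5],[[0,0,0.22],[0.03,-0.3,0.5],-0.5],[[0,0,0.33],[0.1,-0.9,0.5],-0.5]]}}

```text
time: 8.2
tool_pos: [0.6359, 0.005, 0.1998]
tcp_rot: [2.907, 1.182, 0.015]
wrist_force: [1.1, -0.6, -0.9]
width: 0.751
```

Emit:
{"op": "move_arm", "data": {"deltas": [[[0,0,0.1],[0.05,-0.4,0],-0.5],[[0,0,0.18],[0.09,-0.78,0],-0.5],[[0,0,0.18],[0.09,-0.78,0],-0.5],[[0,0,0.18],[0.09,-0.78,-0.25],-0.5],[[0,0,0.18],[0.09,-0.78,-0.5],-0.5],[[0,0,0.18],[0.09,-0.78,-0.5],1],[[0,0,0.18],[0.09,-0.78,-0.5],1],[[0,0,0.18],[0.09,-0.78,-0.5],1]]}}

```text
time: 9.2
tool_pos: [0.6423, -0.0741, 0.1446]
tcp_rot: [2.721, 1.567, 0.003]
wrist_force: [3.8, -2.0, -8.7]
width: 0.454
```

```bash
python3 s.py
```

```text
9.2 [ 0.6423 -0.0741  0.1446] psi 59.9 F [ 3.8 -2.  -8.7] T [-0.129 -0.475  0.09 ] w 38.6 q6 0.37
```

Emit:
{"op": "move_arm", "data": {"deltas": [[[0,0,-0.1],[0,0,0],1],[[0,0,-0.2],[0,0,0],1],[[0,0,-0.3],[0,0,0],1],[[0,0,-0.4],[0,0,0],1]]}}

```text
time: 9.7
tool_pos: [0.6428, -0.0745, 0.1446]
tcp_rot: [3.074, 0.642, 0.005]
wrist_force: [6.5, -3.6, -10.4]
width: 0.453
```

```bash
python3 s.py
```

```text
9.7 [ 0.6428 -0.0745  0.1446] psi 23.6 F [  6.5  -3.6 -10.4] T [-0.251 -0.833  0.116] w 38.5 q6 1.01
```

Emit:
{"op": "move_arm", "data": {"deltas": [[[0,0,-0.1],[0,0,0],1],[[0,0,-0.2],[0,0,0],1],[[0,0,-0.3],[0,0,0],1],[[0,0,-0.38],[0,0,0],1]]}}

```text
time: 10.2
tool_pos: [0.6429, -0.0752, 0.1446]
tcp_rot: [3.127, -0.289, 0.006]
wrist_force: [5.7, -5.2, -10.1]
width: 0.453
```

```bash
python3 s.py
```

```text
10.2 [ 0.6429 -0.0752  0.1446] psi -10.6 F [  5.7  -5.2 -10.1] T [-0.517 -0.914  0.104] w 38.5 q6 1.6
```

Emit:
{"op": "move_arm", "data": {"deltas": [[[0,0,0],[0,0,0],-0.5],[[0,0,0],[0,0,0],-0.5],[[0,0,0.11],[0,0,0.25],-0.5],[[0,0,0.22],[-0.03,0.3,0.5],-0.5],[[0,0,0.33],[-0.1,0.9,0.5],-0.5]]}}

```text
time: 10.82
tool_pos: [0.634, 0.0152, 0.1991]
tcp_rot: [3.094, 0.533, 0.012]
wrist_force: [0.6, 0.7, 0.1]
width: 0.75
```

Emit:
{"op": "move_arm", "data": {"deltas": [[[0,0,0.11],[-0.05,0.4,0],-0.5],[[0,0,0.22],[-0.09,0.78,0],-0.5],[[0,0,0.33],[-0.09,0.78,0],-0.5],[[0,0,0.44],[-0.09,0.78,-0.25],-0.5],[[0,0,0.44],[-0.09,0.78,-0.5],-0.5],[[0,0,0.44],[-0.09,0.78,-0.5],1],[[0,0,0.44],[-0.09,0.78,-0.5],1],[[0,0,0.44],[-0.09,0.78,-0.5],1]]}}

```text
time: 11.82
tool_pos: [0.6225, 0.0933, 0.1447]
tcp_rot: [2.734, 1.545, 0.0]
wrist_force: [1.9, -3.2, -6.1]
width: 0.454
```

```bash
python3 s.py; python3 - <<'E'
from h import *
p,d=read_camera("top");P=cloud("top",d);cv2.imwrite("pics/top3.png",cv2.resize(p[190:260,350:440,::-1],None,fx=6,fy=6,interpolation=2))
clusters(P,d,.1,.119,np.s_[200:250,350:400],5)
E
```

```text
11.82 [0.6225 0.0933 0.1447] psi 58.9 F [ 1.9 -3.2 -6.1] T [-0.24  -0.064 -0.006] w 38.6 q6 0.65
n 401 px 369.2 225.7 mean [ 0.6345 -0.0253  0.1102] rect [634.5 -23.5] [32.1 54.6] 6.1
```

View pics/top3.png

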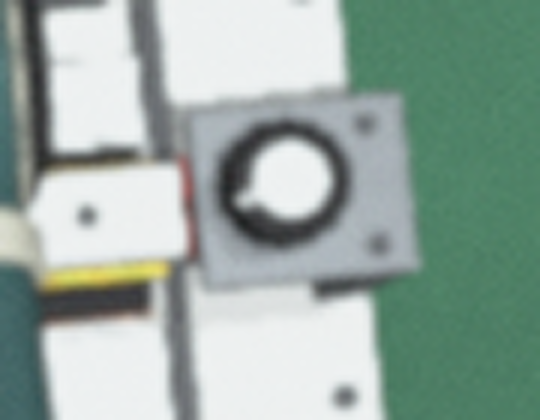

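```bash
python3 s.py
```

```text
11.88 [0.6224 0.0932 0.1446] psi 58.9 F [ 2.6 -3.5 -6.5] T [-0.315 -0.044  0.015] w 38.3 q6 0.65
```

Emit:
{"op": "move_arm", "data": {"deltas": [[[0,0,-0.1],[0,0,0],1],[[0,0,-0.2],[0,0,0],1]]}}

```text
time: 12.12
tool_pos: [0.6223, 0.0934, 0.1447]
tcp_rot: [2.946, 1.091, 0.0]
wrist_force: [1.9, -2.9, -5.9]
width: 0.453
```

```bash
python3 s.py
```

```text
12.12 [0.6223 0.0934 0.1447] psi 40.7 F [ 1.9 -2.9 -5.9] T [-0.159  0.035  0.144] w 38.5 q6 0.97
```

Emit:
{"op": "move_arm", "data": {"deltas": [[[0,0,-0.1],[0,0,0],1],[[0,0,-0.2],[0,0,0],1]]}}

```text
time: 12.38
tool_pos: [0.6222, 0.0937, 0.1447]
tcp_rot: [-3.08, -0.617, -0.0]
wrist_force: [0.9, -2.1, -5.7]
width: 0.455
```

```bash
python3 s.py
```

```text
12.38 [0.6222 0.0937 0.1447] psi -337.3 F [ 0.9 -2.1 -5.7] T [-0.019 -0.014  0.186] w 38.7 q6 1.28
```

Emit:
{"op": "move_arm", "data": {"deltas": [[[0,0,-0.1],[0,0,0],1],[[0,0,-0.2],[0,0,0],1]]}}

```text
time: 12.62
tool_pos: [0.6222, 0.0939, 0.1446]
tcp_rot: [-3.138, -0.128, -0.0]
wrist_force: [0.5, -1.1, -6.0]
width: 0.45
```

```bash
python3 s.py
```

```text
12.62 [0.6222 0.0939 0.1446] psi -355.3 F [ 0.5 -1.1 -6. ] T [ 0.098 -0.114  0.178] w 38.3 q6 1.6
```

Emit:
{"op": "move_arm", "data": {"deltas": [[[0,0,-0.1],[0,0,0],1],[[0,0,-0.18],[0,0,0],1]]}}

```text
time: 12.88
tool_pos: [0.6222, 0.0942, 0.1447]
tcp_rot: [-3.125, 0.314, -0.0]
wrist_force: [0.1, -0.4, -6.3]
width: 0.452
```

```bash
python3 s.py
```

```text
12.88 [0.6222 0.0942 0.1447] psi 348.5 F [ 0.1 -0.4 -6.3] T [ 0.221 -0.209  0.241] w 38.4 q6 1.88
```

Emit:
{"op": "move_arm", "data": {"deltas": [[[0,0,0],[0,0,0],-0.5],[[0,0,0],[0,0,0],-0.5],[[0,0,0.11],[0,0,0.25],-0.5],[[0,0,0.22],[0.03,-0.3,0.5],-0.5],[[0,0,0.33],[0.1,-0.9,0.5],-0.5]]}}

```text
time: 13.5
tool_pos: [0.6349, 0.0049, 0.1989]
tcp_rot: [3.098, 0.521, 0.012]
wrist_force: [1.0, -0.2, 0.3]
width: 0.745
```

Emit:
{"op": "move_arm", "data": {"deltas": [[[0,0,0.11],[0.05,-0.4,0],-0.5],[[0,0,0.22],[0.1,-0.79,0],-0.5],[[0,0,0.3],[0.1,-0.79,0],-0.5],[[0,0,0.3],[0.1,-0.79,-0.25],-0.5],[[0,0,0.3],[0.1,-0.79,-0.5],-0.5],[[0,0,0.3],[0.1,-0.79,-0.5],1],[[0,0,0.3],[0.1,-0.79,-0.5],1],[[0,0,0.3],[0.1,-0.79,-0.5],1]]}}

```text
time: 14.5
tool_pos: [0.6418, -0.0751, 0.1445]
tcp_rot: [-2.897, -1.214, 0.001]
wrist_force: [-1.0, 0.7, -4.0]
width: 0.453
```

```bash
python3 s.py; python3 - <<'E'
from h import *
p,d=read_camera("top");P=cloud("top",d);cv2.imwrite("pics/top4.png",p[:,:,::-1])
clusters(P,d,.1,.119,np.s_[200:250,300:400],5)
E
python3 s.py
```

```text
14.5 [ 0.6418 -0.0751  0.1445] psi -314.5 F [-1.   0.7 -4. ] T [0.07  0.312 0.078] w 38.5 q6 0.62
n 907 px 352.0 227.2 mean [0.631  0.0096 0.1085] rect [631.2   8.6] [ 32.4 119.4] 6.4
14.55 [ 0.6418 -0.0751  0.1445] psi -314.5 F [-2.1  0.5 -4.5] T [-0.001  0.303  0.076] w 38.8 q6 0.62
```

Emit:
{"op": "move_arm", "data": {"deltas": [[[0,0,-0.05],[0,0,0],1],[[0,0,-0.1],[0,0,0],1]]}}

```text
time: 14.8
tool_pos: [0.6418, -0.0751, 0.1445]
tcp_rot: [-2.985, -0.98, 0.001]
wrist_force: [-1.6, 0.5, -5.2]
width: 0.453
```

```bash
python3 s.py
```

```text
14.8 [ 0.6418 -0.0751  0.1445] psi -323.7 F [-1.6  0.5 -5.2] T [0.067 0.321 0.191] w 38.5 q6 0.78
```

Emit:
{"op": "move_arm", "data": {"deltas": [[[0,0,-0.05],[0,0,0],1],[[0,0,-0.1],[0,0,0],1]]}}

```text
time: 15.05
tool_pos: [0.6418, -0.0751, 0.1445]
tcp_rot: [-3.052, -0.742, 0.001]
wrist_force: [-1.5, 0.7, -4.5]
width: 0.451
```

```bash
python3 s.py
```

```text
15.05 [ 0.6418 -0.0751  0.1445] psi -332.7 F [-1.5  0.7 -4.5] T [0.107 0.293 0.223] w 38.4 q6 0.94
```

Emit:
{"op": "move_arm", "data": {"deltas": [[[0,0,-0.05],[0,0,0],1],[[0,0,-0.1],[0,0,0],1]]}}

```text
time: 15.3
tool_pos: [0.6418, -0.0751, 0.1445]
tcp_rot: [-3.101, -0.501, 0.001]
wrist_force: [-1.5, -0.4, -4.9]
width: 0.451
```

```bash
python3 s.py;python3 -c "
from h import *
for i in range(3): read_camera('wrist'); print(status.read_state()['torque'][2])"
```

```text
15.3 [ 0.6418 -0.0751  0.1445] psi -341.7 F [-1.5 -0.4 -4.9] T [0.181 0.349 0.234] w 38.3 q6 1.1
-0.1216510048861696
-0.08536307786917396
-0.15624975416367803
```

Emit:
{"op": "move_arm", "data": {"deltas": [[[0,0,-0.05],[0,0,0],1],[[0,0,-0.1],[0,0,0],1]]}}

```text
time: 15.7
tool_pos: [0.6418, -0.0751, 0.1445]
tcp_rot: [-3.131, -0.258, 0.001]
wrist_force: [-2.3, 0.3, -3.3]
width: 0.45
```

```bash
python3 s.py
```

```text
15.7 [ 0.6418 -0.0751  0.1445] psi -350.6 F [-2.3  0.3 -3.3] T [0.172 0.409 0.216] w 38.3 q6 1.25
```

Emit:
{"op": "move_arm", "data": {"deltas": [[[0,0,-0.05],[0,0,0],1],[[0,0,-0.1],[0,0,0],1]]}}

```text
time: 15.95
tool_pos: [0.6418, -0.0751, 0.1445]
tcp_rot: [-3.141, -0.012, 0.001]
wrist_force: [-2.8, -0.0, -3.1]
width: 0.454
```

```bash
python3 s.py
```

```text
15.95 [ 0.6418 -0.0751  0.1445] psi -359.6 F [-2.8 -0.  -3.1] T [0.07  0.435 0.251] w 38.6 q6 1.41
```

Emit:
{"op": "move_arm", "data": {"deltas": [[[0,0,0],[0,0,0],-0.5],[[0,0,0],[0,0,0],-0.5],[[0,0,0.11],[0,0,0.25],-0.5],[[0,0,0.22],[-0.03,0.3,0.5],-0.5],[[0,0,0.33],[-0.1,0.9,0.5],-0.5]]}}

```text
time: 16.58
tool_pos: [0.6357, 0.0137, 0.1989]
tcp_rot: [3.029, 0.821, 0.014]
wrist_force: [1.5, 0.1, 0.6]
width: 0.748
```

Emit:
{"op": "move_arm", "data": {"deltas": [[[0,0,0.1],[-0.05,0.4,0],-0.5],[[0,0,0.17],[-0.1,0.79,0],-0.5],[[0,0,0.17],[-0.1,0.79,0],-0.5],[[0,0,0.17],[-0.1,0.79,-0.25],-0.5],[[0,0,0.17],[-0.1,0.79,-0.5],-0.5],[[0,0,0.17],[-0.1,0.79,-0.5],1],[[0,0,0.17],[-0.1,0.79,-0.5],1],[[0,0,0.17],[-0.1,0.79,-0.5],1]]}}

```text
time: 17.58
tool_pos: [0.622, 0.0928, 0.1443]
tcp_rot: [2.897, 1.213, -0.001]
wrist_force: [-0.1, -2.8, -5.9]
width: 0.448
```

```bash
python3 s.py
```

```text
17.57 [0.622  0.0928 0.1443] psi 45.4 F [-0.1 -2.8 -5.9] T [-0.355  0.143 -0.07 ] w 38.0 q6 0.89
```

Emit:
{"op": "move_arm", "data": {"deltas": [[[0,0,-0.05],[0,0,0],1]]}}

```text
time: 17.7
tool_pos: [0.6219, 0.0929, 0.1443]
tcp_rot: [2.943, 1.096, -0.002]
wrist_force: [-1.0, -2.6, -5.5]
width: 0.451
```

```bash
python3 s.py
```

```text
17.7 [0.6219 0.0929 0.1443] psi 40.9 F [-1.  -2.6 -5.5] T [-0.342  0.23   0.228] w 38.3 q6 0.97
```

Emit:
{"op": "move_arm", "data": {"deltas": [[[0,0,-0.05],[0,0,0],1]]}}

```text
time: 17.82
tool_pos: [0.6218, 0.093, 0.1442]
tcp_rot: [2.984, 0.979, -0.002]
wrist_force: [-1.1, -2.1, -4.8]
width: 0.455
```

```bash
python3 s.py
```

```text
17.82 [0.6218 0.093  0.1442] psi 36.3 F [-1.1 -2.1 -4.8] T [-0.304  0.178  0.252] w 38.7 q6 1.05
```

Emit:
{"op": "move_arm", "data": {"deltas": [[[0,0,-0.05],[0,0,0],1]]}}

```text
time: 17.95
tool_pos: [0.6218, 0.0931, 0.1443]
tcp_rot: [3.02, 0.861, -0.002]
wrist_force: [-0.8, -2.2, -5.6]
width: 0.449
```

```bash
python3 s.py
```

```text
17.95 [0.6218 0.0931 0.1443] psi 31.8 F [-0.8 -2.2 -5.6] T [-0.274  0.265  0.286] w 38.1 q6 1.13
```

Emit:
{"op": "move_arm", "data": {"deltas": [[[0,0,-0.05],[0,0,0],1]]}}

```text
time: 18.08
tool_pos: [0.6217, 0.0932, 0.1443]
tcp_rot: [3.052, 0.742, -0.002]
wrist_force: [-1.7, -1.3, -5.1]
width: 0.454
```

```bash
python3 s.py
```

```text
18.07 [0.6217 0.0932 0.1443] psi 27.3 F [-1.7 -1.3 -5.1] T [-0.182  0.289  0.328] w 38.6 q6 1.2
```

Emit:
{"op": "move_arm", "data": {"deltas": [[[0,0,0],[0,0,0],-0.5],[[0,0,0],[0,0,0],-0.5],[[0,0,0],[0,0,0.25],-0.5],[[0,0,0.1],[0.03,-0.3,0.5],-0.5],[[0,0,0.2],[0.1,-0.9,0.5],-0.5]]}}

```text
time: 18.7
tool_pos: [0.6353, 0.0048, 0.1991]
tcp_rot: [2.889, 1.227, 0.013]
wrist_force: [0.8, -0.6, -0.4]
width: 0.749
```

Emit:
{"op": "move_arm", "data": {"deltas": [[[0,0,0],[0.05,-0.4,0],-0.5],[[0,0,0],[0.1,-0.79,0],-0.5],[[0,0,0],[0.1,-0.79,0],-0.5],[[0,0,0],[0.1,-0.79,-0.25],-0.5],[[0,0,0],[0.1,-0.79,-0.5],-0.5],[[0,0,0],[0.1,-0.79,-0.5],1],[[0,0,0],[0.1,-0.79,-0.5],1],[[0,0,0],[0.1,-0.79,-0.5],1]]}}

```text
time: 19.7
tool_pos: [0.6421, -0.0748, 0.1443]
tcp_rot: [-2.897, -1.214, 0.0]
wrist_force: [0.5, 0.1, -6.6]
width: 0.453
```

```bash
python3 s.py; python3 - <<'E'
from h import *
p,d=read_camera("top");P=cloud("top",d)
clusters(P,d,.1,.119,np.s_[200:250,300:400],5)
E
```

```text
19.7 [ 0.6421 -0.0748  0.1443] psi -314.5 F [ 0.5  0.1 -6.6] T [0.176 0.039 0.043] w 38.5 q6 0.62
n 898 px 351.9 227.3 mean [0.631  0.0095 0.1069] rect [631.2   8.3] [ 32.4 119.7] 6.3
```

Emit:
{"op": "move_arm", "data": {"deltas": [[[0,0,-0.03],[0,0,0],1]]}}

```text
time: 19.88
tool_pos: [0.6421, -0.0748, 0.1443]
tcp_rot: [-2.925, -1.144, 0.0]
wrist_force: [-0.8, 0.6, -5.7]
width: 0.45
```

```bash
python3 s.py
```

```text
19.88 [ 0.6421 -0.0748  0.1443] psi -317.3 F [-0.8  0.6 -5.7] T [0.269 0.083 0.271] w 38.3 q6 0.67
```

Emit:
{"op": "move_arm", "data": {"deltas": [[[0,0,-0.03],[0,0,0],1]]}}

```text
time: 20.0
tool_pos: [0.6421, -0.0748, 0.1443]
tcp_rot: [-2.952, -1.074, 0.0]
wrist_force: [1.2, 1.0, -6.6]
width: 0.45
```

```bash
python3 s.py
```

```text
20.0 [ 0.6421 -0.0748  0.1443] psi -320.0 F [ 1.2  1.  -6.6] T [0.269 0.047 0.344] w 38.2 q6 0.72
```

Emit:
{"op": "move_arm", "data": {"deltas": [[[0,0,-0.03],[0,0,0],1]]}}

```text
time: 20.12
tool_pos: [0.6421, -0.0748, 0.1443]
tcp_rot: [-2.976, -1.005, -0.0]
wrist_force: [0.7, -0.1, -6.6]
width: 0.453
```

```bash
python3 s.py
```

```text
20.12 [ 0.6421 -0.0748  0.1443] psi -322.7 F [ 0.7 -0.1 -6.6] T [0.277 0.08  0.307] w 38.5 q6 0.76
```

Emit:
{"op": "move_arm", "data": {"deltas": [[[0,0,0],[0,0,0],-0.5],[[0,0,0],[0,0,0],-0.5],[[0,0,0],[0,0,0.3],-0.5],[[0,0,0],[0,0,0.8],-0.5],[[0,0,0],[-0.4,-0.3,1],-0.5],[[0,0,0],[-0.8,-0.6,1],-0.5],[[0,0,0],[-0.95,-0.8,1],-0.5]]}}

```text
time: 21.0
tool_pos: [0.5462, -0.1565, 0.2465]
tcp_rot: [2.974, 1.005, 0.004]
wrist_force: [-0.1, 0.3, -0.6]
width: 0.749
```

Emit:
{"op": "move_arm", "data": {"deltas": [[[0,0,0],[-0.3,-0.5,0],-0.5],[[0,0,0],[-0.6,-1,0],-0.5],[[0,0,0],[-0.6,-1,0],-0.5],[[0,0,0],[-0.6,-1,0],-0.5]]}}

```text
time: 21.5
tool_pos: [0.4876, -0.2555, 0.2453]
tcp_rot: [2.976, 1.004, 0.003]
wrist_force: [0.4, -0.5, -0.3]
width: 0.746
```

```bash
python3 s.py; python3 - <<'E'
from h import *
p,d=read_camera("top");P=cloud("top",d);cv2.imwrite("pics/top5.png",cv2.resize(p[160:320,180:500,::-1],None,fx=2.5,fy=2.5,interpolation=2))
clusters(P,d,.1,.119,np.s_[200:250,300:400],5)
clusters(P,d,.045,.06,np.s_[230:320,320:390],5)
m=(P[...,2]>.1)&(P[...,2]<.119)&(d>0);k=np.zeros_like(m);k[200:250,300:400]=1;q=P[m&k]
A=np.c_[q[:,0],q[:,1],np.ones(len(q))];print("slopes rad",np.linalg.lstsq(A,q[:,2],rcond=None)[0][:2])
d0=np.load("pics/top0.npy");P0=cloud("top",d0);m=(P0[...,2]>.1)&(P0[...,2]<.119)&(d0>0);q=P0[m&k]
A=np.c_[q[:,0],q[:,1],np.ones(len(q))];print("start slopes",np.linalg.lstsq(A,q[:,2],rcond=None)[0][:2])
E
```

```text
21.5 [ 0.4876 -0.2555  0.2453] psi 37.3 F [ 0.4 -0.5 -0.3] T [ 0.01  -0.013 -0.002] w 63.4 q6 0.39
n 914 px 352.6 227.3 mean [0.6309 0.0081 0.1065] rect [631.1   8.4] [ 32.3 119.4] 6.4
n 271 px 351.1 241.2 mean [0.6062 0.0075 0.0535] rect [606.3   7.4] [ 11.5 103.5] 6.6
n 150 px 353.9 271.8 mean [0.5415 0.0007 0.0511] rect [5.415e+02 4.000e-01] [ 9.9 68.7] 6.3
slopes rad [ 0.01591834 -0.00136371]
start slopes [0.02700802 0.00643512]
```

View pics/top5.png

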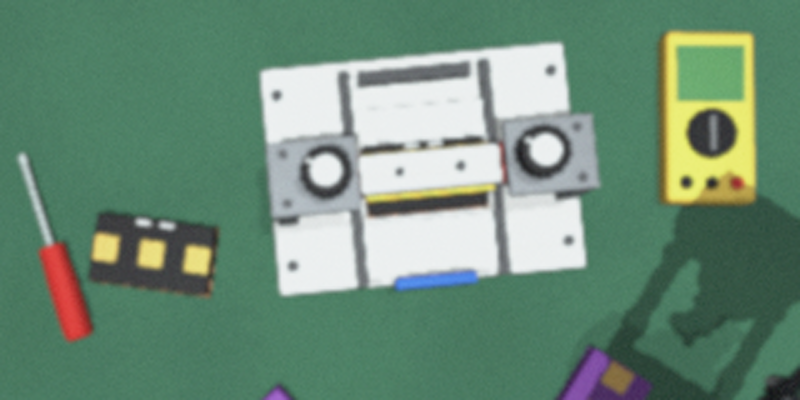

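```bash
python3 - <<'E'
from h import *
from scipy.optimize import least_squares
def fit(n,P,d,msg):
    u=np.array([-.1115,.9938]); c=np.array([.6313,.010]); e=np.array([.9938,.1115])
    X=(P[...,:2]-c)@e; Y=(P[...,:2]-c)@u
    m=(d>0)&(P[...,2]>.1)&(P[...,2]<.12)&(abs(X)<.011)&(abs(Y)<.045)
    r=least_squares(lambda a:a[0]+a[1]*X[m]+a[2]*Y[m]-P[...,2][m],[.11,0,0],loss="soft_l1",f_scale=.001).x
    # tower-plate reference
    pl=[np.median(P[...,2][(d>0)&(abs(X)<.028)&(abs(Y-s*.112)<.008)&(abs(P[...,2]-.137)<.005)]) for s in(1,-1)]
    print(n,msg,m.sum(),r.round(4),"plates L,R",np.round(pl,4))
for n in("top","scene"):
    d=np.load(f"pics/{n}0.npy");fit(n,cloud(n,d),d,"start")
    for i in range(4):
        p,d=read_camera(n);fit(n,cloud(n,d),d,"now")
a=cv2.imread("pics/top0.png")[190:260,280:430]; b=read_camera("top")[0][190:260,280:430,::-1]
cv2.imwrite("pics/cmp.png",cv2.resize(np.vstack([a,b]),None,fx=4,fy=4,interpolation=2))
E
```

```text
top start 470 [1.136e-01 4.900e-03 1.000e-04] plates L,R [0.1369 0.1371]
top now 470 [0.1068 0.0037 0.0026] plates L,R [0.1367 0.1365]
top now 470 [ 0.1067 -0.0076  0.0049] plates L,R [0.1365 0.1368]
top now 469 [ 0.1064 -0.0064 -0.0013] plates L,R [0.1366 0.1364]
top now 474 [ 0.1069 -0.0144  0.0024] plates L,R [0.1366 0.1365]
scene start 258 [ 0.1134 -0.0039 -0.0028] plates L,R [0.1364 0.1367]
scene now 266 [0.1065 0.0072 0.0032] plates L,R [0.1358 0.1363]
scene now 263 [0.1064 0.006  0.0005] plates L,R [0.1367 0.1366]
scene now 255 [ 0.1063  0.0177 -0.0046] plates L,R [0.1367 0.1364]
scene now 256 [ 0.1064 -0.0004 -0.0004] plates L,R [0.1365 0.1362]
```

View pics/cmp.png

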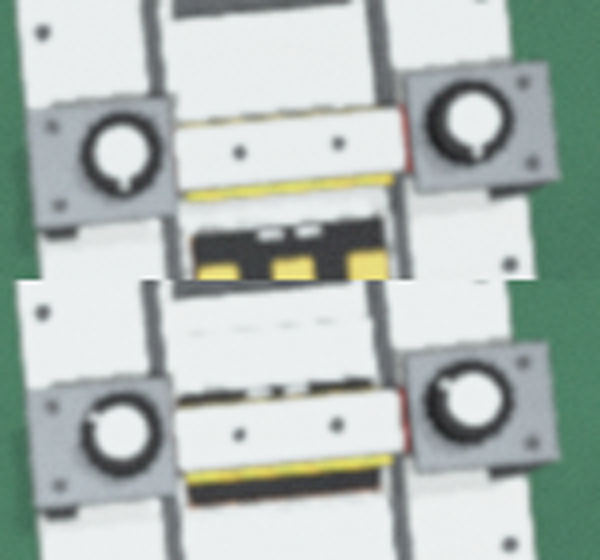

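The bar is level: its mean slope is about 0.001 rad. Both pointers have turned equally, by roughly 120°, so neither knob slipped. The tray is home, its pull reading 0.5415 against the expected 0.542. The bystanders haven't moved and the robot is clear, so I'm handing in.

```bash
python3 -c "
from workcell import order
print(order.finish_job())"
```

```text
the job is handed in; nothing more can be done
None
```

The job is handed in, with no verdict reported. I pushed the tray home, ran the bar down in alternating knob strokes of at most about 70°, and let go of both knobs. It took about 22 s of the 72 s allowed.

- **Tray:** it stopped against its back stop as the force rose to 13 N. The last picture puts the pull within about 1 mm of its home position.
- **Knobs:** the left knob turned about 124.5° and the right about 124°. The pointers in the pictures agree, so neither grip slipped.
- **Tightness:** the last turning torques were about 0.29–0.33 N m on the left and 0.31–0.34 N m on the right, noisy by about ±0.03. From torque and angle together I estimate 70–85 N on the module. I could not measure that force directly.
- **Bar:** its mean slope is about 0.001 rad, and it dropped 6.8–7.1 mm against 6.9 mm expected from the knob angles. The largest lean on the way was about 0.012 rad, worked out from the angles.
- **Bystanders and arm:** the spare module, meter and driver looked unmoved, judged by eye in the final picture. The arm was clear, with no force on the wrist.

One check disagreed at first. A rough single-frame fit suggested the bar had tilted by about 0.008 rad, but a cleaner fit over eight frames from two cameras did not show it.

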